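Swing the dosing spout over the flask and open its valve

ROBOT

A 6-joint arm with a two-finger parallel gripper is mounted at the origin on a cart in front of the work surface, level with it; the furniture and walls round the work are solid. World frame = base frame: x ahead of the robot, y to its left, z up, the work surface at z = 0. Lengths are in m, angles in rad, forces in N, time in s.
With the tool pointing down it reaches from about 0.3 to 0.825 m from the base axis. Payload 5.4 kg.
Tool frame: the origin (TCP) lies at the very end of the fingers, on their centre line; the grasp point (between the pads) lies 19 mm behind it (env.tcp_to_grasp is the distance from the TCP to the grasp point, in m); z points along the fingers, y is the direction in which the jaws open and shut (so a half turn about z gives the same grasp; the last joint's range is limited). The gripper opens to 92 mm and grips with 3 to 60 N. Pads are 20 mm wide; open, the fingers measure 128 mm over their backs; the gripper's body (75 mm by 189 mm) begins 69 mm behind the grasp point.
Start: joints at [-1.458, 0.158, 1.597, -0, 1.386, -0.21], TCP at [0.182, -0.545, 0.215] pointing down, gripper open.
Joint ranges: [-2.91, 2.91], [-0.94, 2.29], [0.18, 2.7], [-1.29, 4.43], [0.17, 2.64], [-3, 3]. Speed limits (rad/s): [2.57, 2.57, 3.14, 3.14, 3.14, 3.14].

INTERFACE

Orientations are given as a unit quaternion [w, x, y, z].
In Python, from bench import env gives the robot as it stands.
- The arm moves only by the shell command python3 -m jog 'ROWS' [FORCE]. ROWS is JSON, a list of rows, each a list of 3 entries, a list of its own where there are three numbers: the turn, a rotation vector about the tool's x, y, z in rad, then the shift along the tool's x, y, z in m, then the opening, from -1 (shut) to 1 (fully open). In form: [[[rx, ry, rz], [x, y, z], jaw], ...]. A call has 1 to 5 rows; each row shifts and turns the pose as measured when the row begins, along the tool's axes as they then stand; what a row does not reach is not made up. A row lasts 1/10 s, in which the tool goes at most 50 mm and 8.59 degrees, less where a joint would pass 70% of its speed; a pose out of reach is approached as far as the arm can. A call with a gripper value outside its range is refused whole. The fingers move at their own pace and stop on an object; FORCE is the grip in N (left out, the last holds). Time passes only in rows, so rows that do not move let the fingers close. It gives the time, the measured TCP pose, the force and the opening at its end, in the units of the state.
- env.observe(): the state, without advancing time (a new reading comes with each control period).
- env.capture(name): name is "scene" or "side" or "wrist"; returns the picture (420x560x3 uint8, red, green, blue); there is no depth.
- env.get_calibration(name): a dict with "fx", "fy", "cx", "cy" (pixels), "world_from_camera" (4x4, takes a point from camera to world coordinates). Camera axes: x right, y down, z forward; pixel columns grow to the right and rows downward; lengths in m; the calibration is good to about 2 mm. A picture is of the moment at which its call begins: read the wrist's pose just before it. get_calibration takes no time and is no camera call; for the wrist camera it gives the pose at the moment of the call.
- env.finish_job(): hands the job in, once; it reports no verdict.
Trained networks look in the newest picture that a camera, given by its name, has taken for a name from the list of things; names that differ only in an ending like _2 or _b are one class to them, and where a whole thing is asked for, a point or a joint stands for the part that bears it (a point fixed in the world has none). Each returns a list of dicts, best first, with "score" (0 to 1); they miss things now and then, are a little off and sometimes report something else, mostly with a low value. They report only what shows in the picture. A call takes as long as a camera call. They do not tell look-alikes from the thing itself.
- env.boxes_of(camera, thing): "location" ([column, row] in pixels, amid what is visible of it).
- env.landmark_of(camera, thing): "location" ([column, row] in pixels: a listed point, or the origin of a listed thing).
The state is a dict: "clock": time; "joint_positions": joint angles; "joint_velocities": joint speeds; "joint_torque": joint torques, N m; "tcp_pos": TCP position; "orientation": TCP orientation; "force": force on the tool from outside, world axes, zero at the start; "wrist_torque": the same for the moment, N m; "gripper_width": finger opening in m.
Only numpy, scipy, OpenCV 4.12 (cv2) and the standard library are available. Lean on these libraries where they do the work, as an engineer would, in place of code of your own. Each camera call takes 0.05 s, during which the arm holds its last target.

TASK

On the dosing stand, push the swinging spout round with a fingertip until its nozzle stands right over the mouth of the conical flask. Then, with the spout left there, push the valve's lever a full quarter turn, as far as it goes, so that it lies in line with the feed pipe. Only the spout and the lever move: leave the glassware, the bottle and the funnel standing where they are, and do not open the valve before the nozzle is over the flask.

Things in the scene. Friction and masses are not known exactly. Their poses are not given: they have to be found in the camera images.
- spout (a joint): angle of the spout arm about its upright pivot, rad; 0 when the arm points along the stand's -x (towards the robot), positive counter-clockwise seen from above, i.e. towards the stand's -y (the robot's right); stops at -0.95 and 0.95. The arm stays where it is left; turning it takes about 0.12 N m (about 1 N at the peg). It carries a round steel tube of 12 mm diameter, its axis 187 mm above the work surface, and the peg stands up from it
- pivot (a point): point on the upright axis of the spout arm, 187 mm above the work surface, on top of the thicker of the stand's two columns; the grey hub there is 32 mm across and reaches 209 mm. Axes are the stand's: x away from the robot, y to the left, z up (the stand is fixed, in a new place and turned up to 0.2 rad from start to start)
- nozzle (a point): lower tip of the white nozzle at the free end of the spout arm, 170 mm from the pivot axis, 158 mm above the work surface (21 mm above the flask's rim)
- peg (a point): point on the axis of the black upright finger peg on the spout arm, 120 mm from the pivot axis, 227 mm above the work surface. The peg is 12 mm in diameter from the arm up to 236 mm and has a 16 mm head, top at 251 mm; a finger can push the peg or the arm itself from either side
- valve (a joint): angle of the valve lever about its upright axis, rad; 0 closed (lever points along the stand's -x, towards the robot), 1.571 fully open at its stop (lever points along the stand's -y, to the robot's right, in line with the feed pipe). Turns counter-clockwise seen from above to open; stays where it is left; takes about 0.07 N m (1.5 N at the black grip)
- valve_axis (a point): point on the upright axis of the valve lever, 184 mm above the work surface, on the thinner column to the right of the spout's pivot (10 mm further in x and 150 mm to -y in the stand's axes)
- lever_end (a point): middle of the free end of the valve lever, 67 mm from the valve axis, 184 mm above the work surface. The lever's outer 46 mm is a black grip 15 mm wide and 18 mm tall, from 175 to 193 mm above the surface
- flask: the conical glass flask, 68 mm across the foot, 127 mm tall, loose, standing on one of the stand's three round rests (each 106 mm across, top 10 mm above the surface, 170 mm from the pivot axis at spout angles -0.75, 0 and 0.75; which vessel stands on which rest changes, and each is up to 5 mm off-centre in x and y). Origin at the centre of its underside, z up
- flask_mouth (a point): centre of the conical flask's open mouth, at its rim 137 mm above the work surface
- large_beaker: straight-sided glass beaker, 88 mm across, 109 mm tall, loose on another rest; origin at the centre of its underside
- small_beaker: straight-sided glass beaker, 60 mm across, 71 mm tall, loose on another rest; origin at the centre of its underside
- amber_bottle: small amber bottle with a black cap, 52 mm across, 116 mm tall, loose on the round pad at the stand's left rear; origin at the centre of its underside
- funnel: glass funnel standing mouth down, 65 mm across, 87 mm tall, loose on the work surface at the right front; origin at the centre of its underside
Mind the look-alikes: they are no part of the job. Leave any turquoise or yellow look-alike of the flask alone.

How it is judged:
On the way, in this order (a step that is already met when the one before it is completed fails the run):
1. the nozzle stands still over the flask's mouth, the valve still closed (horizontal distance between nozzle and flask_mouth below 0.012 m and value of joint valve below 0.3 rad and velocity of joint spout between -0.05 and 0.05 rad/s), for 0.2 s.
2. the valve lever is pushed fully open with the nozzle over the flask (horizontal distance between nozzle and flask_mouth below 0.012 m and value of joint valve above 1.42 rad), for 0.2 s.
At the end, for the whole second after the job is handed in: The nozzle is at rest within 12 mm, horizontally, of the centre of the conical flask's mouth, the valve lever is at rest at least 1.42 rad open, and the flask stands upright within 15 mm of where it was (all of step 2 and velocity of joint spout between -0.05 and 0.05 rad/s and velocity of joint valve between -0.05 and 0.05 rad/s and distance of flask_mouth from where it was at the start of the episode below 0.015 m and angle between flask's own z axis and vertical below 0.1 rad); the robot touches nothing.
It fails at once if the conical flask is shifted, lifted or knocked over (distance of flask_mouth from where it was at the start of the episode above 0.015 m or angle between flask's own z axis and vertical above 0.2 rad).
It fails at once if a beaker is shifted, lifted or knocked over (distance of any of large_beaker, small_beaker from where it was at the start of the episode above 0.015 m or angle between any of large_beaker, small_beaker's own z axis and vertical above 0.2 rad).
It fails at once if the amber bottle or the funnel is shifted, lifted or knocked over (distance of any of amber_bottle, funnel from where it was at the start of the episode above 0.015 m or angle between any of amber_bottle, funnel's own z axis and vertical above 0.2 rad).
It fails at once if the valve is opened while the nozzle is not over the flask (value of joint valve above 0.4 rad and not (horizontal distance between nozzle and flask_mouth below 0.016 m)).
It also fails if it takes over 67 s, if anything falls off the work surface, if the arm or the gripper's body presses on something with over 40 N, if the wrist force passes 120 N, or if a joint passes its speed limit or range.

## Working session

There is one attempt and no reset: what is moved stays moved. The work goes in short steps, Python scripts to look and compute and a shell command to move; the robot and the scene stay as the last step left them, time stands still between calls to the robot, and variables do not carry over. Pictures are saved under pics/ and viewed, and the job is handed in when it is done.

```bash
ls; mkdir -p pics
python3 - <<'E'
from bench import env
import cv2,numpy as np
print(env.observe())
for c in ["scene","side","wrist"]:
    im=env.capture(c); cv2.imwrite(f"pics/{c}0.png",im[:,:,::-1])
    k=env.get_calibration(c); print(c,k["fx"],k["cx"],k["cy"],np.round(k["world_from_camera"],3).tolist())
    if c!="wrist":
      for t in ["pivot","nozzle","peg","valve_axis","lever_end","flask_mouth","flask","large_beaker","small_beaker","amber_bottle","funnel"]:
        print(t,[(np.round(d["location"]).tolist(),round(d["score"],2)) for d in env.landmark_of(c,t)[:3]])
E
```

```text
pics
{'clock': 0.0, 'joint_positions': array([-1.45809729e+00,  1.59054489e-01,  1.59818654e+00,  1.17875290e-05,
        1.38620898e+00, -2.10092703e-01]), 'joint_velocities': array([ 0.00125575,  0.00136565, -0.00019215, -0.00093254,  0.00075509,
       -0.00064079]), 'joint_torque': array([ 3.04816585e-04, -3.85576379e+01, -3.22105122e+01,  6.99710450e-02,
        3.79523356e-02, -1.45382269e-04]), 'tcp_pos': array([ 0.18231603, -0.54468596,  0.21363876]), 'orientation': array([-9.27294072e-04,  9.87003684e-01,  1.60694947e-01,  5.09915247e-05]), 'force': array([-0.3501471 , -0.11487584,  0.16331628]), 'wrist_torque': array([-0.02679206, -0.04028695,  0.01717695]), 'gripper_width': 0.09191701398477425}
scene 540.2476964718409 281.14978511700764 204.08400023333144 [[0.0, 0.594, -0.805, 1.492], [1.0, -0.006, -0.004, 0.0], [-0.008, -0.805, -0.594, 0.892], [0.0, 0.0, 0.0, 1.0]]
pivot [([237.0, 207.0], 0.73)]
nozzle [([271.0, 190.0], 0.88)]
peg [([274.0, 175.0], 0.72)]
valve_axis [([219.0, 226.0], 0.69)]
lever_end [([217.0, 212.0], 0.72), ([285.0, 235.0], 0.15)]
flask_mouth [([233.0, 2
[... 371 characters left out ...]

funnel [([185.0, 228.0], 0.87)]
side 528.2242527175813 290.961798723655 217.66532686105575 [[0.853, -0.246, 0.461, -0.063], [-0.522, -0.408, 0.749, -0.966], [0.004, -0.879, -0.477, 0.739], [0.0, 0.0, 0.0, 1.0]]
pivot [([312.0, 184.0], 0.71)]
nozzle []
peg []
valve_axis [([350.0, 211.0], 0.65)]
lever_end [([328.0, 218.0], 0.63)]
flask_mouth [([196.0, 194.0], 0.81)]
flask [([200.0, 234.0], 0.67)]
large_beaker [([248.0, 237.0], 0.84)]
small_beaker [([256.0, 264.0], 0.4)]
amber_bottle []
funnel [([295.0, 337.0], 0.69)]
wrist 333.8622053613775 280.48022083719104 208.07943752222474 [[0.317, -0.92, -0.231, 0.248], [-0.948, -0.308, -0.077, -0.525], [-0.0, 0.243, -0.97, 0.384], [0.0, 0.0, 0.0, 1.0]]
```

View pics/scene0.png

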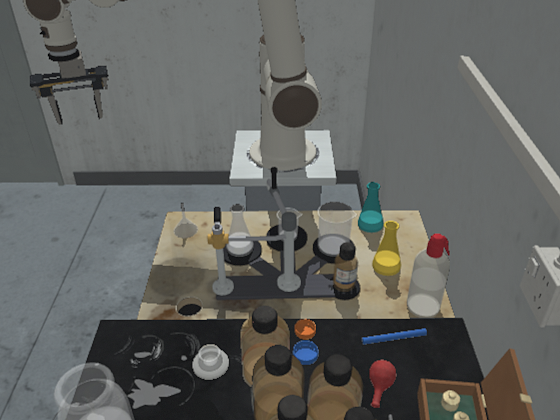

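View pics/side0.png

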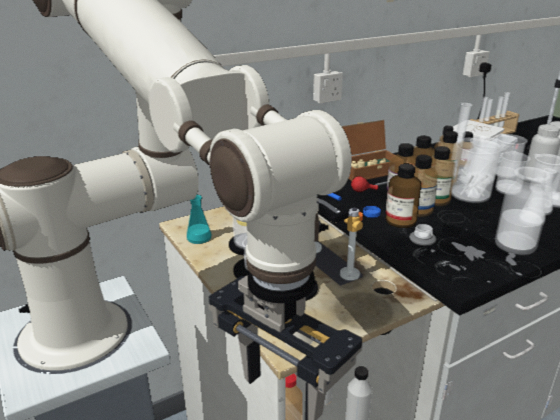

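View pics/wrist0.png

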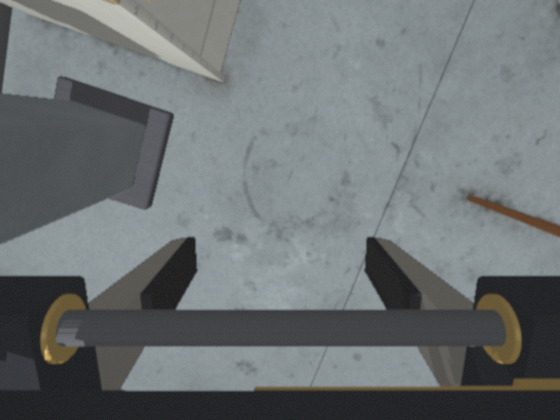

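```bash
cat > h.py <<'E'
from bench import env
import numpy as np,cv2
def ray(c,px):
    k=env.get_calibration(c);T=np.array(k["world_from_camera"])
    d=T[:3,:3]@np.array([(px[0]-k["cx"])/k["fx"],(px[1]-k["cy"])/k["fy"],1]);return T[:3,3],d
def atz(c,px,z):
    o,d=ray(c,px);return o+d*(z-o[2])/d[2]
def proj(c,p):
    k=env.get_calibration(c);T=np.linalg.inv(np.array(k["world_from_camera"]));q=T[:3,:3]@np.array(p)+T[:3,3]
    return np.array([k["fx"]*q[0]/q[2]+k["cx"],k["fy"]*q[1]/q[2]+k["cy"]])
def save(c,name,box=None,s=1):
    im=np.array(env.capture(c))[:,:,::-1]
    if box: im=im[box[1]:box[3],box[0]:box[2]]
    cv2.imwrite("pics/"+name,cv2.resize(im,None,fx=s,fy=s,interpolation=cv2.INTER_CUBIC))
E
python3 - <<'E'
from h import *
im=cv2.imread("pics/scene0.png")[150:310,160:360]
cv2.imwrite("pics/scene0z.png",cv2.resize(im,None,fx=3.7,fy=3.7,interpolation=cv2.INTER_CUBIC))
for n,z in [("pivot",.187),("nozzle",.158),("peg",.227),("valve_axis",.184),("lever_end",.184),("flask_mouth",.137)]:
    px={"pivot":(288,215)}.get(n)
    for d in env.landmark_of("scene",n): print(n,np.round(atz("scene",d["location"],z),3),d["location"])
E
```

```text
pivot [ 0.547 -0.1    0.187] [237.4, 207.2]
nozzle [ 0.438 -0.029  0.158] [271.2, 189.5]
peg [ 0.48  -0.021  0.227] [273.7, 174.8]
valve_axis [ 0.608 -0.136  0.184] [218.6, 226.1]
lever_end [ 0.558 -0.145  0.184] [216.7, 211.6]
lever_end [0.639 0.004 0.184] [285.4, 235.0]
flask_mouth [ 0.481 -0.118  0.137] [232.8, 207.7]
flask_mouth [0.385 0.217 0.137] [371.1, 183.6]
flask_mouth [0.548 0.237 0.137] [389.4, 224.5]
flask_mouth [ 0.386 -0.033  0.137] [270.1, 184.4]
```

View pics/scene0z.png

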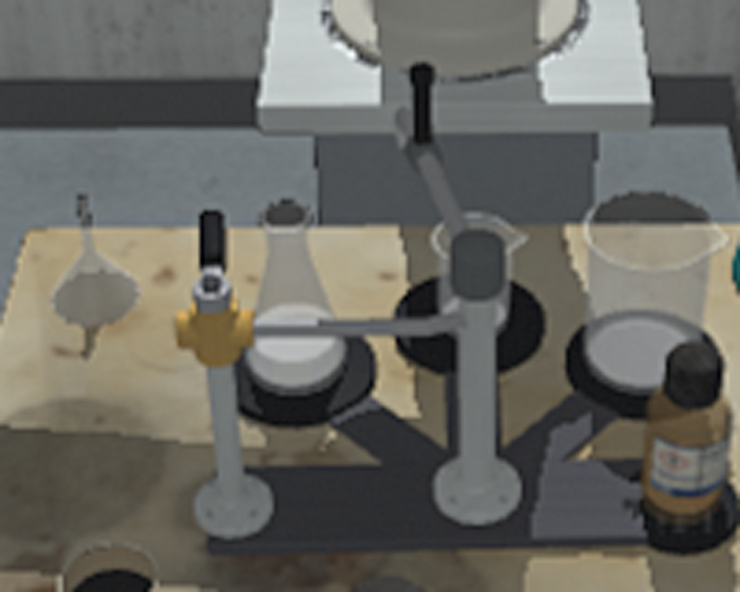

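```bash
python3 -m jog '[[[0,0,0],[0,0,-0.05],-1],[[0,0,0],[0,0,-0.05],-1],[[0,0,0],[0,0,-0.05],-1],[[0,0,0],[0,0,-0.04],-1],[[0,0,0],[0.04,-0.029,0],-1]]' 20
python3 -m jog '[[[0,0,0],[0.04,-0.029,0],-1],[[0,0,0],[0.04,-0.029,0],-1],[[0,0,0],[0.04,-0.029,0],-1],[[0,0,0],[0.04,-0.029,0],-1],[[0,0,0],[0.04,-0.029,0],-1]]'
python3 -m jog '[[[0,0,0],[0.04,-0.029,0],-1],[[0,0,0],[0.04,-0.029,0],-1],[[0,0,0],[0.04,-0.029,0],-1],[[0,0,0],[0.04,-0.029,0],-1],[[0,0,0],[0.04,-0.029,0],-1]]'
```

```text
clock: 2.05
tcp_pos: [0.2088, -0.5057, 0.4071]
orientation: [-0.004, 0.987, 0.158, -0.0]
force: [0.8, 0.4, -0.6]
gripper_width: 0.0537
clock: 2.55
tcp_pos: [0.3559, -0.3025, 0.4112]
orientation: [-0.001, 0.988, 0.155, 0.001]
force: [1.3, -0.0, 0.2]
gripper_width: 0.0138
clock: 3.05
tcp_pos: [0.502, -0.0993, 0.4132]
orientation: [0.001, 0.988, 0.155, 0.003]
force: [1.2, -1.5, -0.8]
gripper_width: 0.0006
```

```bash
python3 -m jog '[[[0,0,0],[0,0,0],-1]]'
python3 - <<'E'
from h import *
save("wrist","w1.png",None,1.4); save("side","s1.png",None,1.4)
for c in ["wrist","side"]:
  for n,z in [("pivot",.187),("nozzle",.158),("peg",.227),("valve_axis",.184),("lever_end",.184),("flask_mouth",.137),("large_beaker",.01),("small_beaker",.01),("amber_bottle",.01)]:
    for d in env.landmark_of(c,n)[:2]: print(c,n,np.round(atz(c,d["location"],z)[:2],3),np.round(d["location"]),round(d["score"],2))
E
```

```text
clock: 3.15
tcp_pos: [0.5039, -0.0946, 0.4129]
orientation: [-0.0, 0.987, 0.158, 0.003]
force: [-0.6, 0.1, -0.1]
gripper_width: 0.0008
wrist pivot [0.599 0.008] [214.  73.] 0.96
wrist pivot [0.502 0.058] [150. 143.] 0.75
wrist nozzle [ 0.436 -0.039] [220. 213.] 0.66
wrist peg [ 0.549 -0.144] [332. 160.] 0.33
wrist valve_axis [0.501 0.057] [150. 144.] 0.69
wrist valve_axis [ 0.613 -0.144] [345. 103.] 0.64
wrist lever_end [ 0.547 -0.148] [329. 160.] 0.8
wrist flask_mouth [ 0.475 -0.111] [281. 198.] 0.94
wrist flask_mouth [0.537 0.229] [36. 71.] 0.81
wrist large_beaker [0.475 0.114] [153. 143.] 0.7
wrist large_beaker [0.606 0.13 ] [162.  60.] 0.18
wrist small_beaker [0.435 0.006] [210. 185.] 0.92
wrist amber_bottle [0.603 0.13 ] [161.  62.] 0.7
wrist amber_bottle [ 0.635 -0.176] [348. 103.] 0.37
side pivot [0.595 0.017] [309. 186.] 0.66
side nozzle [ 0.43  -0.033] [261. 221.] 0.87
side peg [ 0.495 -0.009] [280. 184.] 0.7
side valve_axis [ 0.601 -0.137] [349. 212.] 0.74
side lever_end [ 0.552 -0.132] [330. 216.] 0.82
side lever_end [ 0.61  -0.138] [352. 211.] 0.71
side flask_mouth [0.368 0.194] [197. 198.] 0.82
side flask_mouth [0.532 0.237] [246. 179.] 0.78
side large_beaker [0.477 0.133] [248. 240.] 0.88
side large_beaker [0.584 0.07 ] [294. 240.] 0.62
side small_beaker [0.438 0.012] [256. 265.] 0.82
side amber_bottle [0.602 0.14 ] [286. 227.] 0.8
side amber_bottle [ 0.387 -0.264] [298. 337.] 0.23
```

View pics/w1.png

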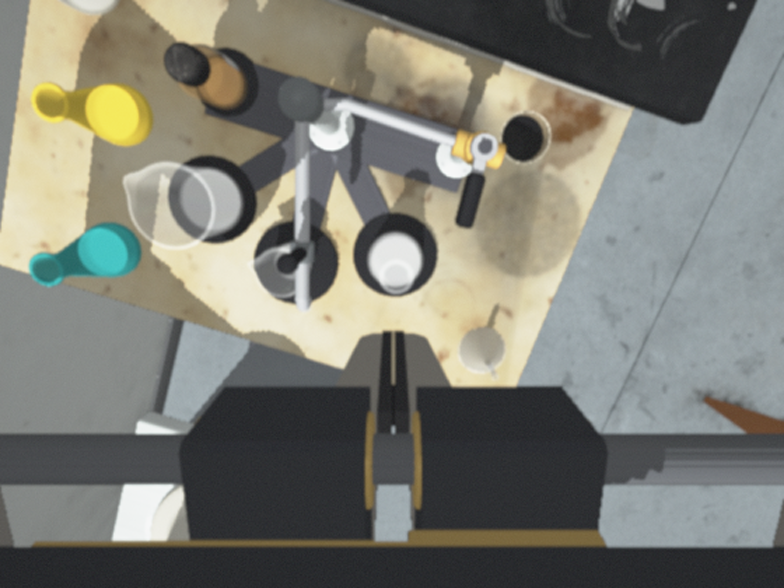

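View pics/s1.png

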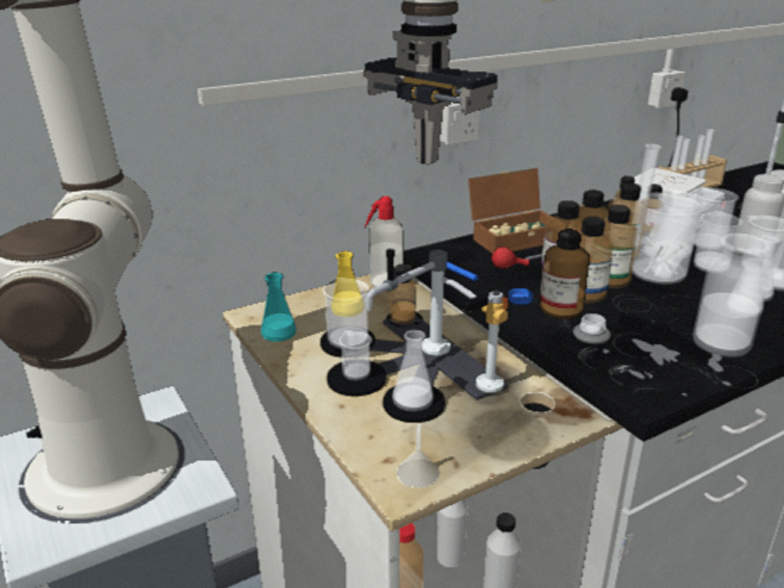

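Run:
```python
from h import *
im=cv2.imread("pics/w1.png")
im0=cv2.resize(im,(560,420),interpolation=cv2.INTER_AREA)
a=cv2.resize(im0[165:225,180:320],None,fx=5,fy=5,interpolation=cv2.INTER_CUBIC)
cv2.imwrite("pics/w1z.png",a)
s=cv2.resize(cv2.imread("pics/s1.png"),(560,420),interpolation=cv2.INTER_AREA)
cv2.imwrite("pics/s1z.png",cv2.resize(s[170:300,220:370],None,fx=4.5,fy=4.5,interpolation=cv2.INTER_CUBIC))
```

```text
(no output)
```

View pics/w1z.png

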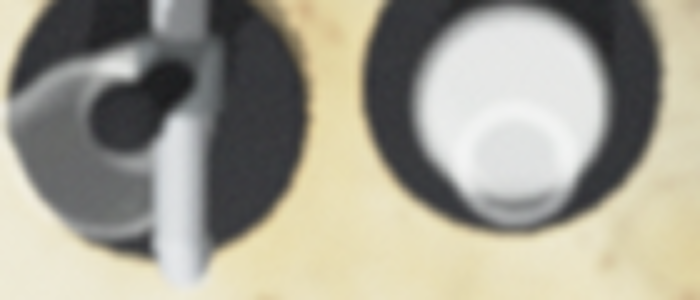

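View pics/s1z.png

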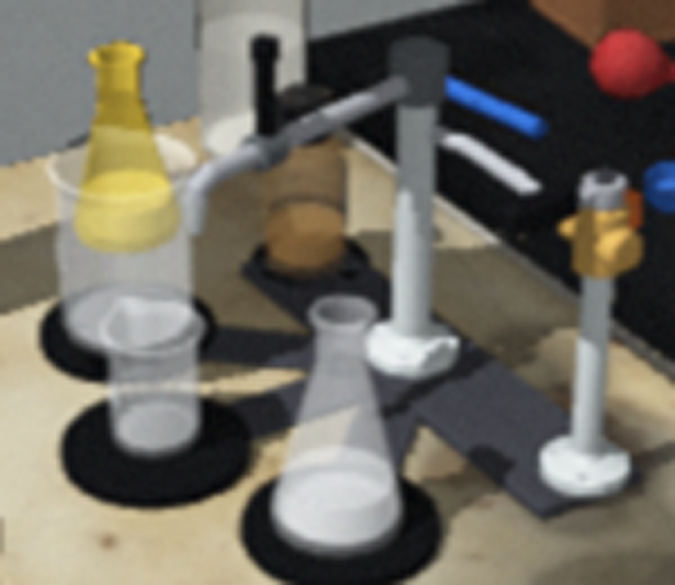

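```bash
python3 -m jog '[[[0,0,0],[0.001,-0.032,0],-1],[[0,0,0],[0.001,-0.032,0],-1],[[0,0,0],[0.001,-0.032,0],-1],[[0,0,0],[0.001,-0.031,0],-1],[[0,0,0],[0,0,0],-1]]'
```

```text
clock: 4.65
tcp_pos: [0.4659, 0.0262, 0.4122]
orientation: [0.0, 0.988, 0.153, 0.002]
force: [0.0, -0.3, 0.1]
gripper_width: 0.0007
```

```bash
python3 - <<'E'
from h import *
print(atz("side",(296.2,239.3),.137),atz("scene",(237.6,207.6),.137))
print("pivot hubtop", atz("scene",(289.2,215.5),.209), atz("side",(220+418/4.5,170+50/4.5),.209))
save("wrist","w2.png")
for n,z in [("pivot",.187),("nozzle",.158),("peg",.227),("valve_axis",.184),("lever_end",.184),("flask_mouth",.137)]:
    for d in env.landmark_of("wrist",n)[:2]: print(n,np.round(atz("wrist",d["location"],z)[:2],4),np.round(d["location"]),round(d["score"],2))
E
python3 -m jog '[[[0,0,0],[0,0,0.05],-1],[[0,0,0],[0,0,0.05],-1],[[0,0,0],[0,0,0.05],-1],[[0,0,0],[0,0,0.045],-1],[[0,0,0],[0,0,0.005],-1]]'
```

```text
[ 0.47655088 -0.11248472  0.137     ] [ 0.48117784 -0.10685359  0.137     ]
pivot hubtop [0.60599827 0.01202285 0.209     ] [ 0.59175446 -0.00283352  0.209     ]
pivot [0.6017 0.0103] [328.  72.] 0.68
nozzle [ 0.4376 -0.034 ] [314. 214.] 0.7
peg [ 0.4821 -0.0249] [326. 190.] 0.85
valve_axis [ 0.6154 -0.1433] [458. 103.] 0.85
lever_end [ 0.5481 -0.1463] [436. 161.] 0.87
flask_mouth [0.5369 0.2381] [131.  73.] 0.82
flask_mouth [ 0.4764 -0.106 ] [372. 199.] 0.74
clock: 5.5
tcp_pos: [0.4706, 0.0184, 0.2085]
orientation: [0.002, 0.989, 0.148, 0.005]
force: [-1.0, -0.5, -0.5]
gripper_width: 0.0006
```

View pics/w2.png

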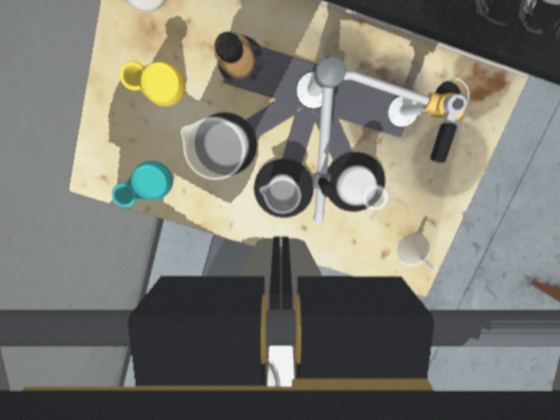

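```bash
python3 -m jog '[[[0,0,0],[0.002,0.01,0.002],-1],[[0,0,0],[0.002,0.01,0.002],-1],[[0,0,0],[0.002,0.01,0],-1],[[0,0,0],[0.002,0.01,0],-1],[[0,0,0],[0.002,0.01,0],-1]]'
python3 - <<'E'
from h import *
save("wrist","w3.png"); save("side","s3.png",(180,130,380,290),4)
E
```

```text
clock: 6.0
tcp_pos: [0.5002, -0.0313, 0.2121]
orientation: [0.004, 0.989, 0.147, 0.009]
force: [-0.6, 2.3, -1.1]
gripper_width: 0.0003
```

View pics/w3.png

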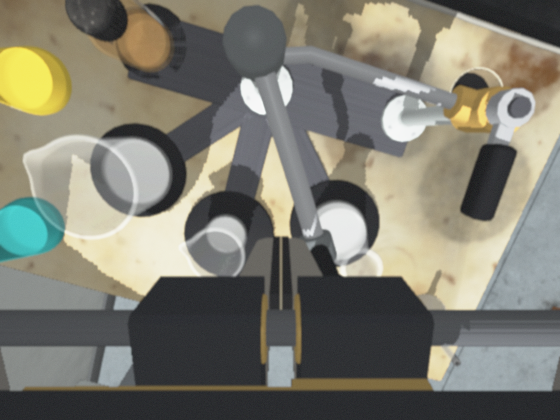

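View pics/s3.png

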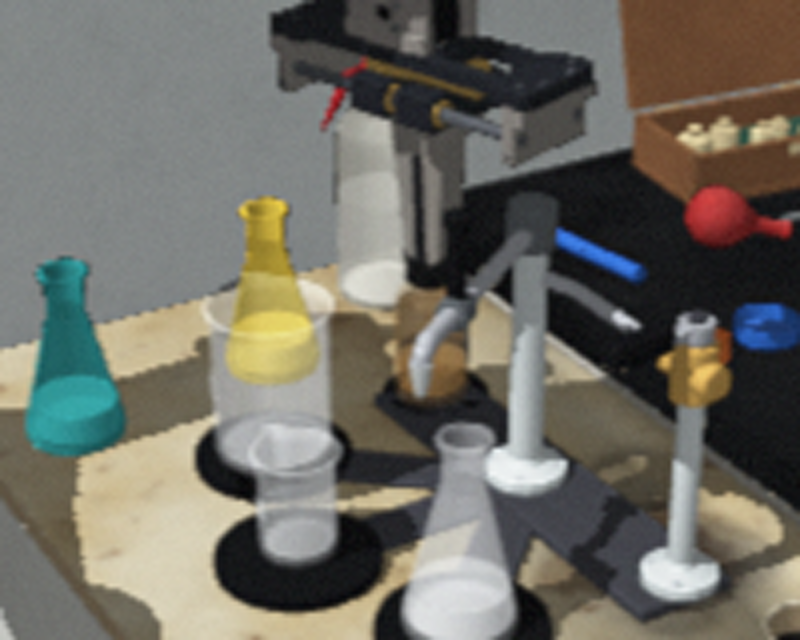

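```bash
cat > ang.py <<'E'
from h import *
piv=np.array([.601,.010])
def a(p): v=np.array(p)[:2]-piv; return np.arctan2(-v[1],-v[0]),np.hypot(*v)
E
python3 - <<'E'
from ang import *
p=atz("side",(285,228),.158);print(p,a(p))
for d in env.landmark_of("side","nozzle")[:2]: p=atz("side",d["location"],.158);print(d["location"],p,a(p))
print(a([.4765,-.110]))
E
```

```text
[ 0.46236728 -0.08773522  0.158     ] (np.float64(0.6140696946845853), np.float64(0.16962076849834526))
[285.4, 225.2] [ 0.46968924 -0.07725952  0.158     ] (np.float64(0.5865197050694249), np.float64(0.1576602004516705))
(np.float64(0.7669953331631361), np.float64(0.1729168875500597))
```

```bash
python3 -m jog '[[[0,0,0],[0.001,0.005,0],-1],[[0,0,0],[0.001,0.004,0],-1],[[0,0,0],[0.0,0.003,0],-1],[[0,0,0],[0,0,0],-1]]'
python3 - <<'E'
from ang import *
save("wrist","w4.png"); save("side","s4.png",(180,130,380,290),4);save("scene","c4.png",(180,130,380,290),4)
for c in ["side","scene"]:
  for d in env.landmark_of(c,"nozzle")[:2]: p=atz(c,d["location"],.158);print(d["location"],p,a(p))
E
```

```text
clock: 6.55
tcp_pos: [0.5059, -0.0419, 0.2121]
orientation: [0.003, 0.989, 0.148, 0.009]
force: [0.3, 1.3, -0.2]
gripper_width: 0.0005
[291.1, 228.1] [ 0.47377457 -0.09512456  0.158     ] (np.float64(0.6905645837243204), np.float64(0.16503782609799694))
[239.6, 197.2] [ 0.46884664 -0.10182642  0.158     ] (np.float64(0.7022761105169311), np.float64(0.1731174705518006))
```

View pics/s4.png

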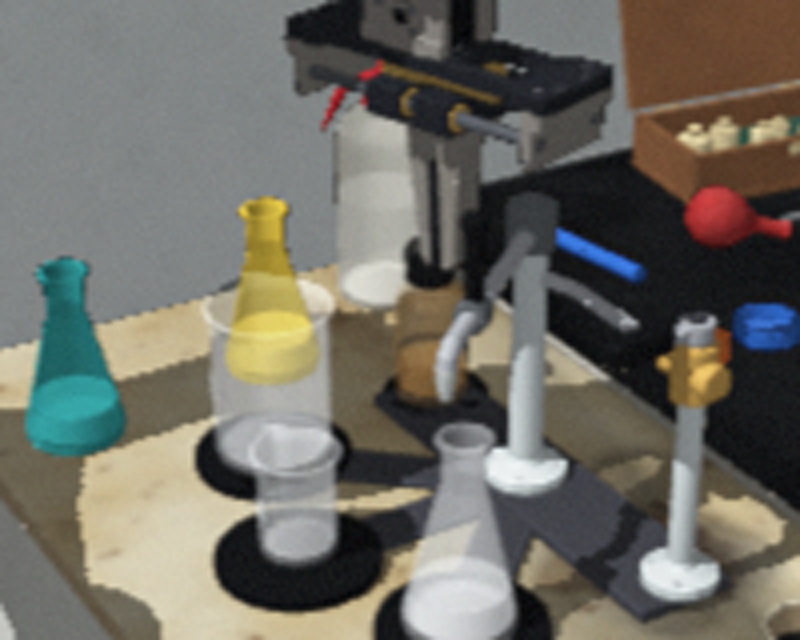

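View pics/c4.png

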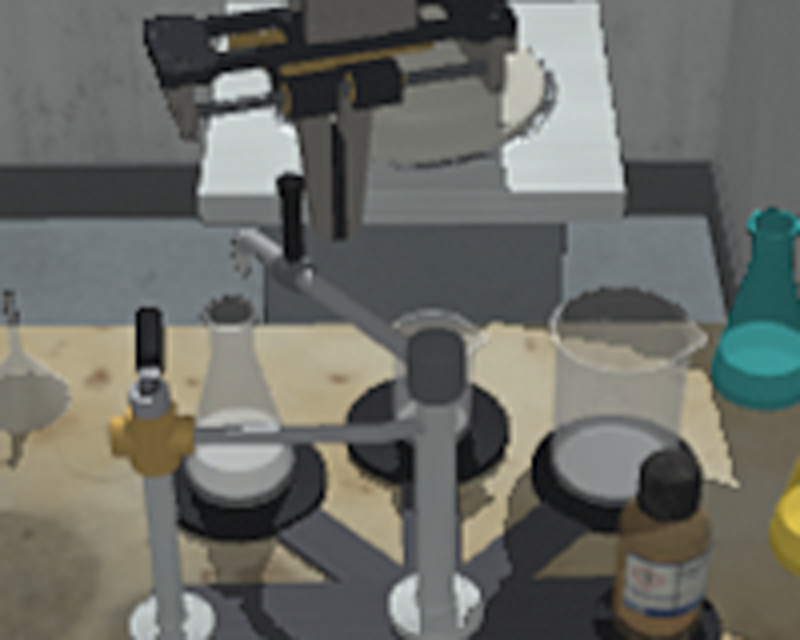

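Run:
```python
from ang import *
n1=atz("side",(291.5,229.3),.158);m1=atz("side",(296.5,239),.137)
n2=atz("scene",(240.5,197.5),.158);m2=atz("scene",(237.5,206.3),.137)
for n,m in((n1,m1),(n2,m2)): print(n,m,n-m,a(n),a(m))
```

```text
[ 0.47171949 -0.10017646  0.158     ] [ 0.47781311 -0.11172413  0.137     ] [-0.00609362  0.01154767  0.021     ] (np.float64(0.705786049700346), np.float64(0.16985965355576924)) (np.float64(0.7794256095025236), np.float64(0.17318132725442753))
[ 0.4700673  -0.09965469  0.158     ] [ 0.47608623 -0.1074179   0.137     ] [-0.00601893  0.00776321  0.021     ] (np.float64(0.6971857392123149), np.float64(0.17078501833906126)) (np.float64(0.7544757324553559), np.float64(0.17143632566800895))
```

```bash
python3 -m jog '[[[0,0,0],[0.001,0.0035,0],-1],[[0,0,0],[0.001,0.0035,0],-1],[[0,0,0],[0,0,0],-1]]'
python3 - <<'E'
from ang import *
save("side","s5.png",(240,180,340,255),7);save("scene","c5.png",(200,160,300,235),7)
for c in ["side","scene"]:
  for d in env.landmark_of(c,"nozzle")[:2]: p=atz(c,d["location"],.158);print(d["location"],p,a(p))
E
```

```text
clock: 7.1
tcp_pos: [0.5099, -0.0475, 0.2121]
orientation: [0.003, 0.989, 0.148, 0.009]
force: [0.5, 0.4, -0.1]
gripper_width: 0.0003
[297.2, 231.4] [ 0.47759931 -0.11459918  0.158     ] (np.float64(0.7902307262936447), np.float64(0.1753644351462911))
[238.1, 197.7] [ 0.47080577 -0.1051975   0.158     ] (np.float64(0.7243606606809546), np.float64(0.1738418859655647))
```

View pics/s5.png

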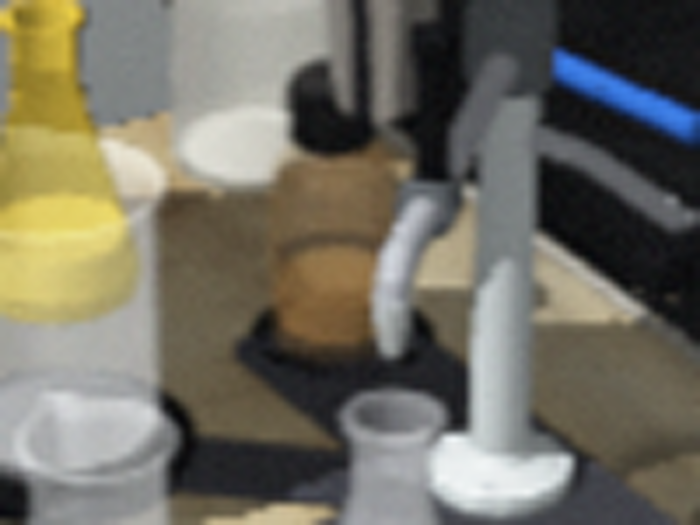

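View pics/c5.png

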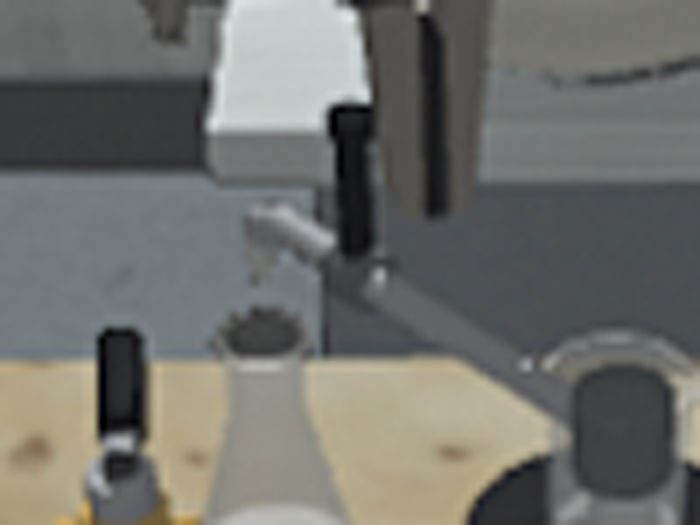

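Run:
```python
from ang import *
n1=atz("side",(296.1,230.3),.158);m1=atz("side",(296.3,238.9),.137)
n2=atz("scene",(237.4,199.3),.158);m2=atz("scene",(237.4,207.9),.137)
for n,m in((n1,m1),(n2,m2)): print(n,m,n-m,a(n),a(m))
```

```text
[ 0.47810179 -0.1092189   0.158     ] [ 0.4776621  -0.11112566  0.137     ] [0.00043969 0.00190676 0.021     ] (np.float64(0.7702029141886061), np.float64(0.17122241869403315)) (np.float64(0.7763490338323227), np.float64(0.17286891770154464))
[ 0.47714288 -0.10641466  0.158     ] [ 0.48234283 -0.10724491  0.137     ] [-0.00519995  0.00083026  0.021     ] (np.float64(0.7544328684905152), np.float64(0.16997928739323537)) (np.float64(0.7794116078385386), np.float64(0.16681095008221175))
```

```bash
python3 -m jog '[[[0,0,0],[0,-0.01,0],-1],[[0,0,0],[0,-0.02,0],-1],[[0,0,0],[0,0,-0.04],-1],[[0,0,0],[0,0,-0.05],-1],[[0,0,0],[0,0,-0.03],-1]]'
python3 - <<'E'
from ang import *
save("wrist","w6.png")
for n,z in [("nozzle",.158),("peg",.227),("valve_axis",.184),("lever_end",.184),("flask_mouth",.137)]:
    for d in env.landmark_of("wrist",n)[:2]: p=atz("wrist",d["location"],z);print(n,np.round(p[:2],4),np.round(d["location"]),round(d["score"],2),a(p))
E
```

```text
clock: 7.8
tcp_pos: [0.4935, -0.0141, 0.3286]
orientation: [-0.0, 0.989, 0.148, 0.002]
force: [0.5, -0.5, 0.6]
gripper_width: 0.0003
nozzle [ 0.4845 -0.1057] [357. 227.] 0.74 (np.float64(0.782214572157588), np.float64(0.16421845273580526))
nozzle [ 0.6239 -0.1505] [448. 111.] 0.69 (np.float64(1.7126368903092897), np.float64(0.1620834860450832))
peg [ 0.515  -0.0702] [350. 206.] 0.74 (np.float64(0.750409513751402), np.float64(0.1175790032002929))
valve_axis [ 0.6154 -0.1371] [451. 110.] 0.8 (np.float64(1.6683901829974725), np.float64(0.1477898118186522))
valve_axis [ 0.4867 -0.0888] [351. 227.] 0.43 (np.float64(0.7127529033985663), np.float64(0.15104948941075808))
lever_end [ 0.5496 -0.1406] [427. 181.] 0.7 (np.float64(1.2421611146911755), np.float64(0.1591559085260244))
lever_end [ 0.5071 -0.0823] [352. 205.] 0.51 (np.float64(0.7771734795799563), np.float64(0.131672560385422))
flask_mouth [ 0.4782 -0.103 ] [352. 224.] 0.89 (np.float64(0.7439989903013101), np.float64(0.16686849924964176))
flask_mouth [0.534  0.2347] [54. 79.] 0.86 (np.float64(-1.2809195808664042), np.float64(0.2344693836067661))
```

View pics/w6.png

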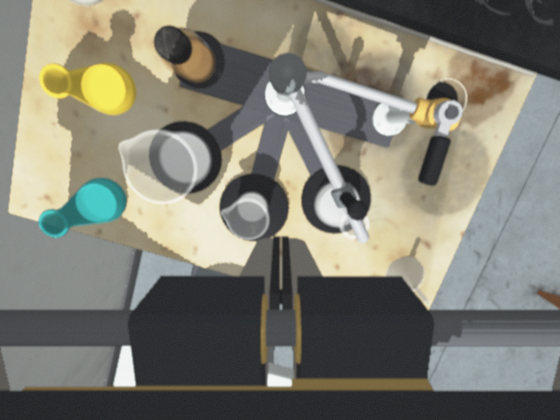

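```bash
python3 -m jog '[[[0,0,0],[0.012,0.032,0],-1],[[0,0,0],[0.012,0.032,0],-1],[[0,0,0],[0.012,0.032,0],-1],[[0,0,0],[0,0,0],-1]]'
python3 - <<'E'
from ang import *
print(env.observe()["tcp_pos"])
save("wrist","w7.png")
for n,z in [("valve_axis",.184),("lever_end",.184),("peg",.227)]:
    for d in env.landmark_of("wrist",n)[:1]: p=atz("wrist",d["location"],z);print(n,np.round(p[:2],4),np.round(d["location"]),round(d["score"],2))
E
```

```text
clock: 8.5
tcp_pos: [0.5537, -0.096, 0.3148]
orientation: [-0.005, 0.989, 0.149, -0.006]
force: [0.4, -0.4, -0.7]
gripper_width: 0.0001
[ 0.55373895 -0.09603489  0.31477456]
valve_axis [ 0.6142 -0.1341] [346. 148.] 0.76
lever_end [ 0.5489 -0.1408] [328. 218.] 0.92
peg [ 0.5118 -0.0684] [238. 248.] 0.93
```

View pics/w7.png

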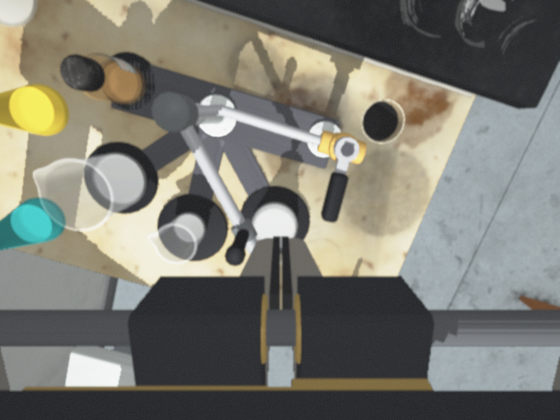

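```bash
python3 -m jog '[[[0,0,0],[0,0,0.04],-1],[[0,0,0],[0,0,0.04],-1],[[0,0,0],[0,0,0.03],-1],[[0,0,0],[0,0,0.01],-1],[[0,0,0],[0,0,0],-1]]'
python3 - <<'E'
from ang import *
save("wrist","w8.png"); save("side","s8.png",(220,130,380,250),5)
E
```

```text
clock: 9.2
tcp_pos: [0.5509, -0.0873, 0.1972]
orientation: [-0.003, 0.988, 0.153, -0.002]
force: [1.0, -0.4, 0.2]
gripper_width: 0.0001
```

View pics/w8.png

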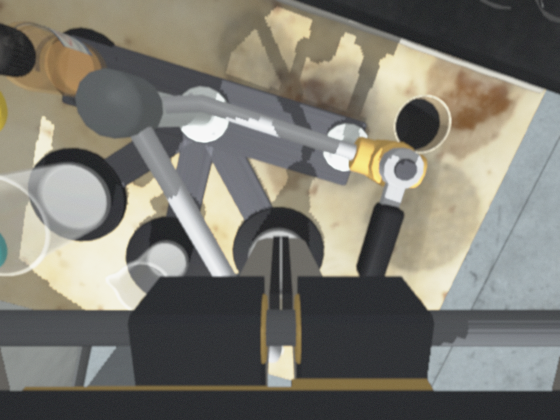

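View pics/s8.png

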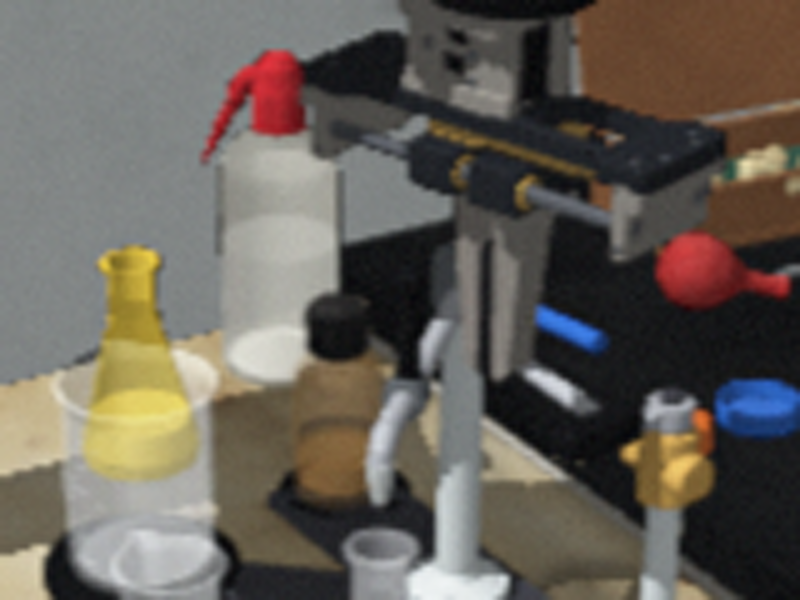

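```bash
python3 -m jog '[[[0,0,0],[0.002,0.012,0],-1],[[0,0,0],[0,0,0.008],-1],[[0,0,0],[0,0,0.008],-1],[[0,0,0],[0,0,0],-1]]'
```

```text
clock: 9.7
tcp_pos: [0.5616, -0.1013, 0.1877]
orientation: [0.0, 0.988, 0.153, 0.004]
force: [-0.1, 0.4, -1.1]
gripper_width: 0.0002
```

```bash
python3 -m jog '[[[0,0,0],[0,0,0.006],-1],[[0,0,0],[0,0,0.001],-1]]'
```

```text
clock: 9.9
tcp_pos: [0.5617, -0.1013, 0.1803]
orientation: [0.0, 0.988, 0.153, 0.004]
force: [-0.5, -1.4, 0.3]
gripper_width: 0.0004
```

```bash
python3 -m jog '[[[0,0,0],[-0.005,0.0105,0],-1],[[0,0,0],[-0.005,0.0105,0],-1],[[0,0,0],[-0.005,0.0105,0],-1],[[0,0,0],[0,0,0],-1]]'
python3 - <<'E'
from ang import *
save("wrist","w9.png")
E
```

```text
clock: 10.3
tcp_pos: [0.5567, -0.138, 0.1801]
orientation: [-0.0, 0.988, 0.153, 0.005]
force: [-0.2, -1.0, -0.6]
gripper_width: 0.0003
```

View pics/w9.png

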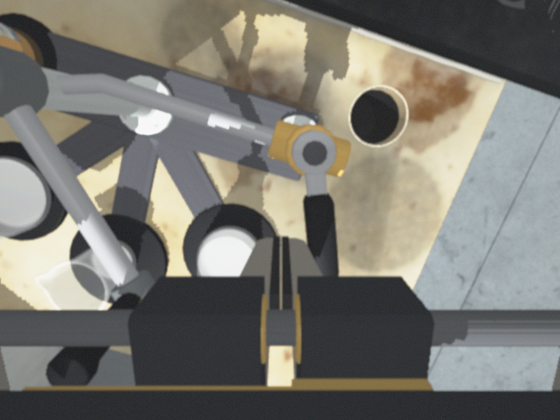

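```bash
python3 -m jog '[[[0,0,0],[-0.002,0.010,0],-1],[[0,0,0],[-0.002,0.01,0],-1],[[0,0,0],[0.0025,0.012,0],-1],[[0,0,0],[0.0025,0.012,0],-1],[[0,0,0],[0,0,0],-1]]'
python3 - <<'E'
from ang import *
save("wrist","w10.png")
E
```

```text
clock: 10.85
tcp_pos: [0.5715, -0.1823, 0.1797]
orientation: [-0.001, 0.988, 0.153, 0.004]
force: [-0.2, -0.1, 0.2]
gripper_width: 0.0004
```

View pics/w10.png

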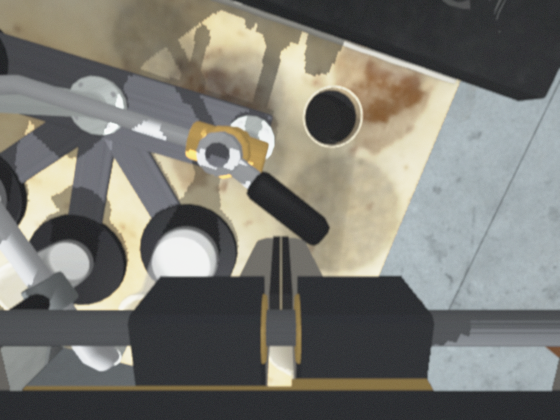

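```bash
python3 -m jog '[[[0,0,0],[0.007,0.005,0],-1],[[0,0,0],[0.007,0.005,0],-1],[[0,0,0],[0.006,0.003,0],-1],[[0,0,0],[0,0,0],-1]]'
python3 - <<'E'
from ang import *
save("wrist","w11.png")
E
```

```text
clock: 11.3
tcp_pos: [0.5953, -0.1889, 0.1795]
orientation: [-0.001, 0.988, 0.154, 0.002]
force: [-3.0, 1.4, 1.9]
gripper_width: 0.0005
```

View pics/w11.png

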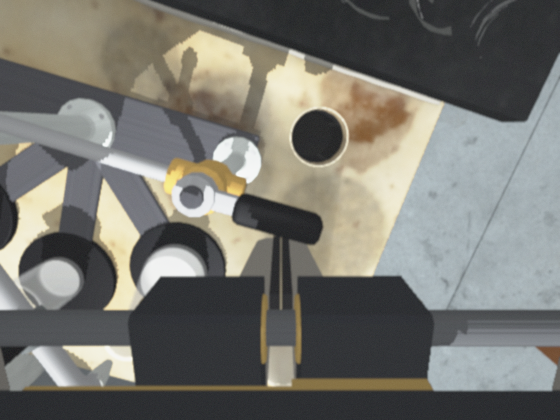

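```bash
python3 -m jog '[[[0,0,0],[0.003,0.0,0],-1],[[0,0,0],[0.002,0,0],-1],[[0,0,0],[0.001,0,0],-1]]'
```

```text
clock: 11.65
tcp_pos: [0.5954, -0.1889, 0.1796]
orientation: [-0.0, 0.988, 0.153, -0.005]
force: [-5.0, -0.2, 2.7]
gripper_width: 0.0004
```

```bash
python3 -m jog '[[[0,0,0],[-0.012,0.0,0],-1],[[0,0,0],[-0.015,0,0],-1],[[0,0,0],[0,0,-0.04],-1],[[0,0,0],[0,0,-0.05],-1],[[0,0,0],[0,0,-0.05],-1]]'
python3 -m jog '[[[0,0,0],[-0.03,0.03,-0.03],-1],[[0,0,0],[-0.03,0.03,-0.03],-1],[[0,0,0],[-0.03,0.03,0],-1],[[0,0,0],[0,0,0],-1]]'
python3 - <<'E'
from ang import *
save("wrist","w12.png");save("side","s12.png",(200,150,380,285),4.4);save("scene","c12.png",(180,150,360,285),4.4)
E
```

```text
clock: 12.15
tcp_pos: [0.5675, -0.1944, 0.3138]
orientation: [-0.005, 0.988, 0.154, -0.01]
force: [0.0, -0.6, 0.8]
gripper_width: 0.0005
clock: 12.55
tcp_pos: [0.5153, -0.3086, 0.3854]
orientation: [0.004, 0.988, 0.157, -0.0]
force: [-0.2, -0.4, 0.2]
gripper_width: 0.0003
```

View pics/w12.png

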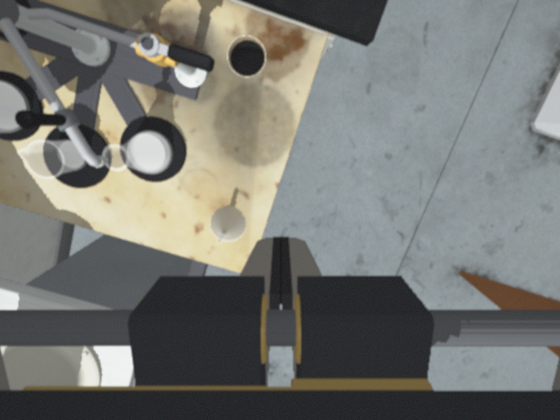

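View pics/s12.png

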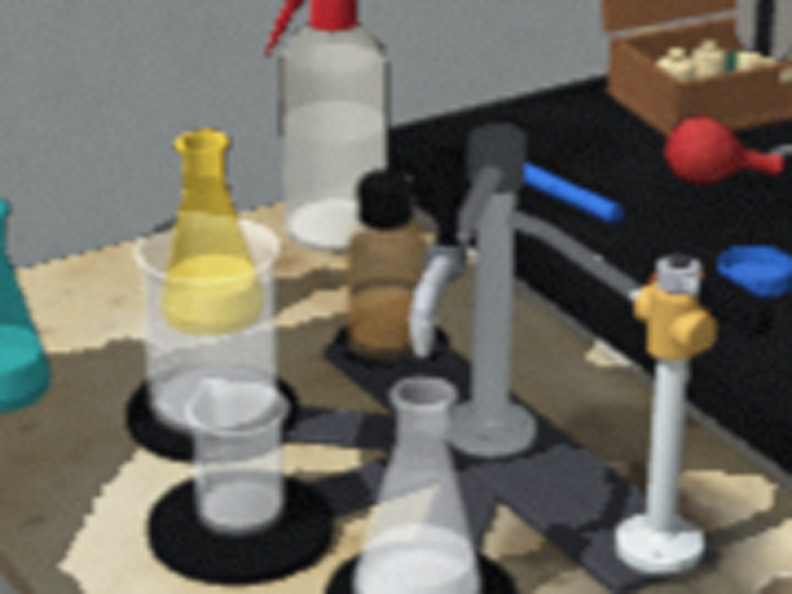

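View pics/c12.png

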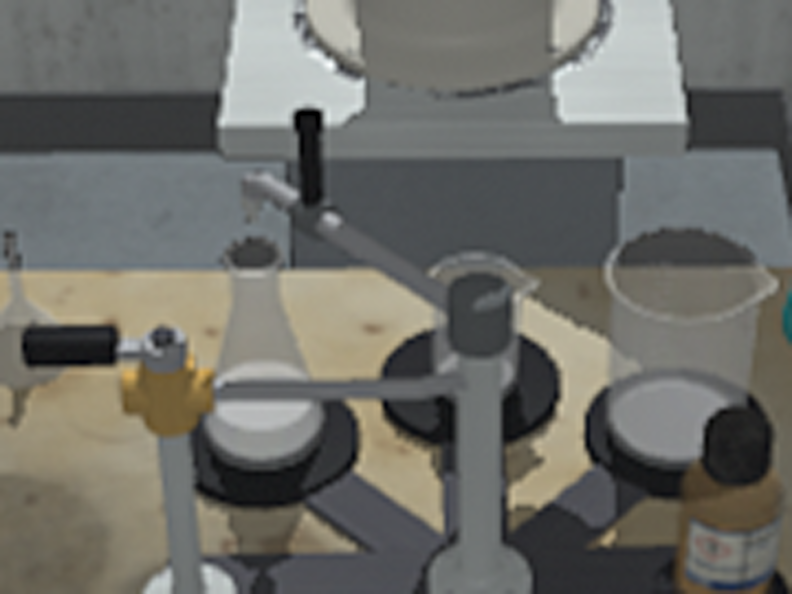

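Run:
```python
from ang import *
print(atz("side",(200+423/4.4,150+352/4.4),.158)-atz("side",(200+424/4.4,150+391/4.4),.137))
print(atz("scene",(180+250/4.4,150+215/4.4),.158)-atz("scene",(180+253/4.4,150+252/4.4),.137))
print(env.finish_job())
```

```text
[0.00100999 0.00293607 0.021     ]
[-0.00449666 -0.00070833  0.021     ]
the job is handed in; nothing more can be done
None
```

I pushed the spout round by its peg until the nozzle stood over the conical flask's mouth. Then I pushed the valve lever a full quarter turn to its stop and backed the arm clear. I handed the job in at about 13 s of the 67 s; no verdict is reported.

- **Nozzle:** the last pictures put it about 3 mm (side camera) and 4.5 mm (scene camera) from the centre of the flask's mouth, against the 12 mm limit. The two cameras disagreed on the direction of that offset, by about 6–7 mm, which I put down to reading pixels by eye and to calibration error.
- **Valve lever:** it lay in line with the feed pipe. Pushing further raised the force to about 5 N with no movement, so it was at its stop.
- **Glassware, bottle and funnel:** they looked upright and undisturbed in the last pictures. I judged this by eye and did not measure their positions again.
- **Arm:** it was free of everything when I handed in, at about 39 cm above the work surface.

The trained networks were sometimes off, by up to about 10 mm. I read the nozzle and flask mouth by eye in enlarged pictures before the last push.

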